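Hold the set-screw collar on the spindle flat

ROBOT

A 6-joint arm with a two-finger parallel gripper is mounted at the origin on the work surface. World frame = base frame: x ahead of the robot, y to its left, z up, the work surface at z = 0. Lengths are in mm, angles in rad, forces in N, time in s.
With the tool pointing down it reaches from about 350 to 775 mm from the base axis. Payload 7.3 kg.
Tool frame: the origin (TCP) lies midway between the tips of the shut fingers; the grasp point (between the pads) lies 19 mm behind it (bot.grip_depth is the distance from the TCP to the grasp point, in mm); z points along the fingers, x is the direction in which the jaws open and shut, and the axes are right-handed (so a half turn about z gives the same grasp; the last joint's range is limited). The gripper opens to 92 mm and grips with 3 to 60 N. Pads are 19 mm wide; open, the fingers measure 130 mm over their backs; the gripper's body (75 mm by 190 mm) begins 47 mm behind the grasp point.
Start: joints at [-1.293, 0.342, 1.524, -0, 1.275, -0.146], TCP at [215.918, -478.565, 226.741] pointing down, gripper open.
Joint ranges: [-2.53, 2.53], [-0.77, 2.02], [0.04, 2.7], [-1, 4.14], [0.28, 2.66], [-3.11, 3.11]. Speed limits (rad/s): [2.57, 2.57, 3.14, 3.14, 3.14, 3.14].

INTERFACE

Orientations are given as [roll, pitch, yaw] about the fixed x, y, z axes, in that order (R = Rz(yaw) Ry(pitch) Rx(roll)).
In Python, from plant import bot gives the robot as it stands. The module is installed in compiled form; this text tells all that it offers.
- The arm moves only by the shell command python3 -m inch 'ROWS'. ROWS is JSON, a list that holds one entry, the list of rows, each a list of 7 numbers: the shift along the tool's x, y, z each as a share of 0.2 m, from -1 to 1, then the turn, a rotation vector about the tool's x, y, z each as a share of 45 degrees, from -1 to 1, then the closure, from -1 (fully open) to 1 (shut), so that 0 is half open. A call has exactly 10 rows; each row is the pose to reach, as a shift and turn from the pose commanded when the call began, along the tool's axes at that moment; what a row does not reach only later rows make up. A row lasts 1/8 s, in which the tool goes at most 62.5 mm and 10.7 degrees, less where a joint would pass 70% of its speed; a pose out of reach is approached as far as the arm can. A call with a number of a shift or a turn outside -1 to 1 is refused whole. A call with a gripper value outside its range is refused whole. The fingers move at their own pace and stop on an object; the grip force is fixed at half the most. Time passes only in rows, so rows that repeat a pose let the fingers close, or fill a call up. It gives the time, the measured TCP pose, the force and the opening at its end, in the units of the state.
- bot.get_obs(): the state, without advancing time (a new reading comes with each control period).
- bot.capture(name): name is "scene" or "side" or "wrist"; returns the picture (384x512x3 uint8, red, green, blue); there is no depth.
- bot.camera_params(name): a dict with "fx", "fy", "cx", "cy" (pixels), "R" (3x3) and "t" (3): a world point X has camera coordinates R X + t; the wrist camera has in their place "T_tool_cam" (4x4, takes a point from camera to tool coordinates, whose origin is the TCP and whose axes are the tool frame's). Camera axes: x right, y down, z forward; pixel columns grow to the right and rows downward; lengths in mm; the calibration is good to about 2 mm. A picture is of the moment at which its call begins: read the wrist's pose just before it. camera_params takes no time and is no camera call.
- bot.close_job(): hands the job in, once; it reports no verdict.
The state is a dict: "time": time; "joint_positions": joint angles; "dq": joint speeds; "tau": joint torques, N m; "tool_pos": TCP position; "tcp_rot": TCP orientation; "contact_force": force on the tool from outside, world axes, zero at the start; "moment": the same for the moment, N m; "grip_width": finger opening in mm.
Only numpy, scipy, OpenCV 4.12 (cv2) and the standard library are available. Lean on these libraries where they do the work, as an engineer would, in place of code of your own. Each camera call takes 0.05 s, during which the arm holds its last target.

TASK

First push the spindle unit's hinged stop paddle all the way down so the machine is off. Then turn the bare spindle between the fingers until its flat squarely faces the hex-key guide, and while pinching it there feel the flat between the fingers for a moment. Finally slip the collar over the spindle with its cap screw on the flat and pointing at the guide, and finish still holding it there level, its top flush with the end of the spindle, for the screw to be tightened; leave the other things on the bench alone.

Things in the scene. Friction and masses are not known exactly. Their poses are not given: they have to be found in the camera images.
- machine: Bench spindle unit, fixed: grey housing 220 x 160 mm, 70 mm high, bearing boss (52 mm across) up to 94 mm above the bench, upright spindle in it. Origin on the bench under the spindle axis; z up; +x points from spindle to hex-key guide. A switch box 110 x 85 mm, 45 mm high (hinge block 63 mm), stands at its -y side, centred 127 mm from the axis.
- key_guide (a point): Hex-key guide: mouth of the bush (20 mm across) on an upright steel plate 44 mm wide, 162 mm high, 104 mm from the spindle axis along the machine's +x, 144 mm above the bench; a T-handled key sticks in it (its end 96 mm from the axis).
- shaft: The spindle: upright steel bar, 24 mm diameter, top 155 mm above the bench with a 2 mm chamfer. Turns about its axis either way without limit, slight drag (0.05 N m), stays where left. From 120 mm above the bench to the top it has one flat 8 mm from the axis: a pinch squarely across it measures 20 mm, elsewhere 24. Origin on the axis at bench level; +x points out of the flat.
- shaft_flat (a point): Middle of the spindle's flat, 8 mm from the axis, 140 mm above the bench; axes as the spindle's.
- shaft_top (a point): Centre of the spindle's top end, 155 mm above the bench.
- paddle (a joint): Angle of the stop paddle on the switch box: a dark steel flap 90 mm long, 60 mm wide, 6 mm thick, hinged at the box's +x end, its free end raised toward the machine's -x side. 0 = up, 0.35 rad = fully down on its stop. A spring resists (about 1 N at first, 3 N at the stop, at the press point) and lifts it again when let go.
- paddle_press (a point): Press point on the paddle's top face, 65 mm from the hinge (on the mid-line, with a rubber patch); about 84 mm above the bench when up, 62 mm when fully down.
- collar: Steel shaft collar lying flat: 46 mm outside, 22 mm high, bore 27 mm, about 0.19 kg. Origin centre of underside, z up; +x is the direction of its cap screw, whose dark head (11 mm across) sticks out to 31 mm from the axis at 11 mm height; its tip (6 mm wide and high) reaches inward to 9.5 mm from the axis, so it passes over the spindle only on the flat.
- collar_top (a point): Centre of the collar's top face, 22 mm above its underside.
- collar_screw (a point): Outer end of the collar's cap screw, 31 mm from the collar's axis, 11 mm above its underside.
- spacer: Bystander: a plain flat steel ring without a screw, 68 mm across, 12 mm high. Origin under its centre.
- screwdriver: Bystander: screwdriver with wooden handle, lying on the bench.
- offcut: Bystander: wooden offcut 120 x 50 x 30 mm.
- glue: Bystander: closed glue bottle, 56 mm across, 150 mm tall.
Things that resemble listed ones, but are neither listed nor needed, are in the scene too. Leave any green or purple look-alike of the collar alone.

How it is judged:
By the outcome, as a careful person would: the job done as asked, in the order asked, and still so for the second after the job is handed in, while the arm keeps its last pose, push and grip.
It also fails if it takes over 72 s, if anything falls off the work surface, if the arm or the gripper's body presses on something with over 40 N, if the wrist force passes 120 N, or if a joint passes its speed limit or range.

## Working session

There is one attempt and no reset: what is moved stays moved. The work goes in short steps, Python scripts to look and compute and a shell command to move; the robot and the scene stay as the last step left them, time stands still between calls to the robot, and variables do not carry over. Pictures are saved under pics/ and viewed, and the job is handed in when it is done.

```bash
mkdir -p pics; ls; python3 - <<'E'
from plant import bot
import cv2
o=bot.get_obs(); print({k:(v if not hasattr(v,'round') else v.round(3) if not isinstance(v,float) else round(v,3)) for k,v in o.items()}); print(bot.grip_depth)
for n in ["scene","side","wrist"]:
    im=bot.capture(n); cv2.imwrite(f"pics/{n}0.png",im[:,:,::-1]); print(n,bot.camera_params(n))
E
```

```text
pics
{'time': 0.0, 'joint_positions': array([-1.293,  0.343,  1.525,  0.   ,  1.275, -0.146]), 'dq': array([-0.001, -0.   , -0.   ,  0.   , -0.001, -0.   ]), 'tau': array([ 1.0000e-03, -4.3123e+01, -2.4422e+01,  7.2000e-02,  5.6000e-02,
       -0.0000e+00]), 'tool_pos': array([ 215.807, -478.143,  226.035]), 'tcp_rot': array([-3.141e+00,  2.000e-03, -1.147e+00]), 'contact_force': array([-0.785,  0.805, -0.625]), 'moment': array([-0.025,  0.015,  0.005]), 'grip_width': 91.73426534754594}
18.8
scene {'fx': 354.5327074205083, 'fy': 354.5327074205083, 'cx': 251.33193631535923, 'cy': 194.05641141033837, 'R': array([[-0.82355597,  0.56687437, -0.02022421],
       [ 0.37958388,  0.5242646 , -0.76227469],
       [-0.42151115, -0.63545265, -0.64693762]]), 't': array([ 438.74883742, -132.13939714, 1487.07797752])}
side {'fx': 444.8701381061827, 'fy': 444.8701381061827, 'cx': 256.3396548830612, 'cy': 191.39836656418817, 'R': array([[-0.97847481, -0.20625186,  0.00687139],
       [-0.1556722 ,  0.71584353, -0.68068657],
       [ 0.13547403, -0.66710435, -0.73254254]]), 't': array([ 547.84430704,  131.83674014, 1276.4512821 ])}
wrist {'fx': 329.9686714623425, 'fy': 329.9686714623425, 'cx': 260.2112693919124, 'cy': 192.01633863868946, 'T_tool_cam': array([[ 9.99999820e-01, -5.99928869e-04, -2.04986472e-05,
        -1.40631897e+00],
       [ 5.85869212e-04,  9.67988165e-01,  2.50995158e-01,
        -6.78723033e+01],
       [-1.30736793e-04, -2.50995124e-01,  9.67988342e-01,
        -1.58665627e+02],
       [ 0.00000000e+00,  0.00000000e+00,  0.00000000e+00,
         1.00000000e+00]])}
```

View pics/scene0.png

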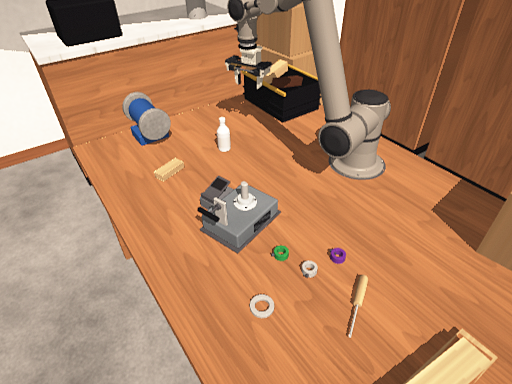

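View pics/side0.png

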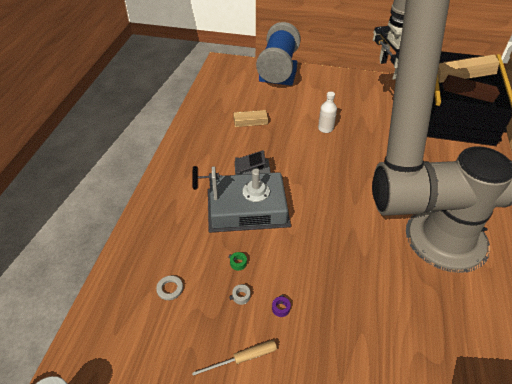

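View pics/wrist0.png

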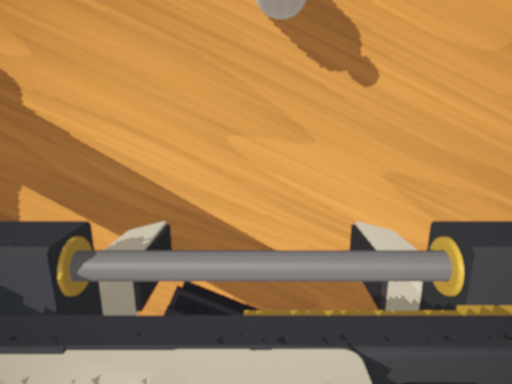

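The scene and side views show the machine with its spindle at scene (244,185) / side (256,172). The grey collar is at scene (309,269) / side (241,294), with green and purple look-alikes beside it. I'll zoom in next.

```bash
python3 - <<'E'
import cv2
a=cv2.imread('pics/scene0.png'); b=cv2.imread('pics/side0.png')
cv2.imwrite('pics/z1.png',cv2.resize(a[160:290,190:350],None,fx=5,fy=4.6,interpolation=cv2.INTER_CUBIC)[:598])
cv2.imwrite('pics/z2.png',cv2.resize(b[145:235,185:305],None,fx=6.5,fy=6.5,interpolation=cv2.INTER_CUBIC))
cv2.imwrite('pics/z3.png',cv2.resize(b[240:330,190:310],None,fx=6.5,fy=6.5,interpolation=cv2.INTER_CUBIC))
E
```

```text
(no output)
```

View pics/z1.png

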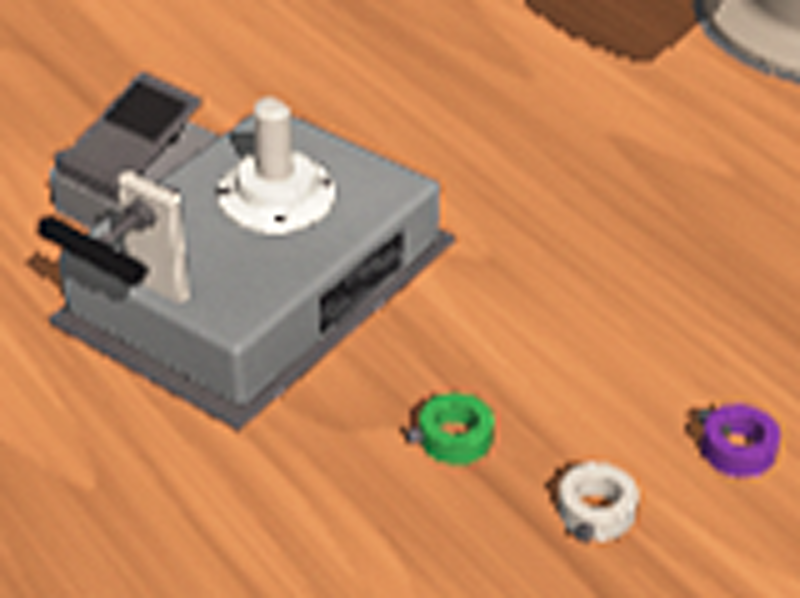

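View pics/z2.png

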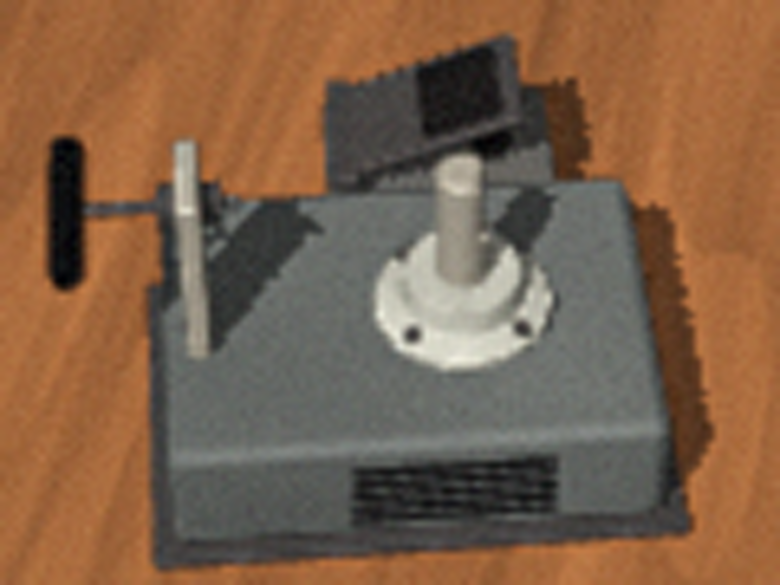

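View pics/z3.png

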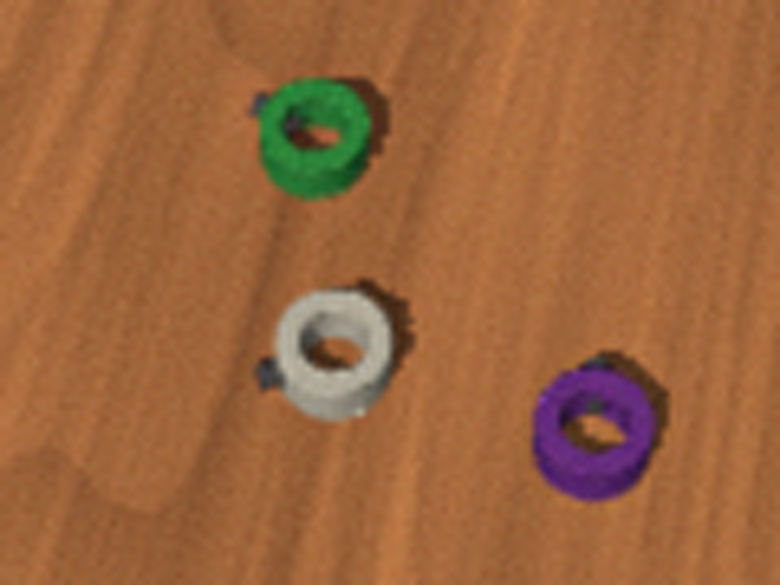

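```bash
cat > h.py <<'E'
import numpy as np
from plant import bot
from scipy.spatial.transform import Rotation as Rn
def cam(n,obs=None):
    p=bot.camera_params(n)
    if n=='wrist':
        Rt=Rn.from_euler('xyz',obs['tcp_rot']).as_matrix(); T=p['T_tool_cam']
        Rw=Rt@T[:3,:3]; c=np.array(obs['tool_pos'])+Rt@T[:3,3]
    else:
        Rw=p['R'].T; c=-Rw@p['t']
    return p,Rw,c
def ray(n,u,v,obs=None):
    p,Rw,c=cam(n,obs); d=Rw@np.array([(u-p['cx'])/p['fx'],(v-p['cy'])/p['fy'],1]); return c,d/np.linalg.norm(d)
def onz(n,u,v,z,obs=None):
    c,d=ray(n,u,v,obs); return c+d*(z-c[2])/d[2]
def tri(r1,r2):
    (a,d),(b,e)=r1,r2
    s=np.linalg.lstsq(np.c_[d,-e],b-a,rcond=None)[0]; P=a+d*s[0];Q=b+e*s[1]; return (P+Q)/2,np.linalg.norm(P-Q)
def proj(n,X,obs=None):
    p,Rw,c=cam(n,obs); q=Rw.T@(np.asarray(X,float)-c); return np.array([p['fx']*q[0]/q[2]+p['cx'],p['fy']*q[1]/q[2]+p['cy']])
E
python3 - <<'E'
from h import *
np.set_printoptions(precision=1,suppress=True)
for nm,s,c,z in [('spin',(255.9,171.9),(244.2,183.3),155),('patch',(255.5,159.2),(219.2,183.5),84),('collar',(241.5,292.5),(309.8,266.1),22),('screw',(231.2,297.5),(306.4,275.7),11)]:
    print(nm,onz('side',*s,z),onz('scene',*c,z),*tri(ray('side',*s),ray('scene',*c)))
# plate
print('plate top',onz('side',213.6,167,162), 'green',onz('side',185+48,240+19,22))
# housing front base edge ends side crop
for q in [(165,470),(668,455)]: print(onz('side',185+q[0]/6.5,145+q[1]/6.5,70))
o=bot.get_obs(); Rt=Rn.from_euler('xyz',o['tcp_rot']).as_matrix(); print(Rt)
E
```

```text
spin [560.2   9.6 155. ] [560.5   5.2 155. ] [560.7   6.6 154.2] 3.1136368244551025
patch [ 587.4 -115.2   84. ] [ 585.9 -121.8   84. ] [ 587.6 -116.7   85.6] 4.357249367731209
collar [533.1 310.1  22. ] [532.5 306.8  22. ] [533.1 308.6  22.3] 2.8329340948305055
screw [557.  323.3  11. ] [557.5 321.5  11. ] [557.2 321.9  10. ] 1.5611050588170425
plate top [677.5  22.6 162. ] green [578.5 216.1  22. ]
[663.6 126.8  70. ]
[455.6  73.2  70. ]
[[ 0.4 -0.9 -0. ]
 [-0.9 -0.4  0. ]
 [-0.  -0.  -1. ]]
```

```bash
cat >> h.py <<'E'
def plan(pos,yaw,obs=None,lim=1.0):
    """shares to type to bring a tool-down pose to pos,yaw"""
    o=obs or bot.get_obs(); R0=Rn.from_euler('xyz',o['tcp_rot']); R1=Rn.from_euler('xyz',[np.pi,0,yaw])
    s=R0.inv().apply(np.array(pos,float)-o['tool_pos'])/200
    r=np.degrees((R0.inv()*R1).as_rotvec())/45
    k=max(1,np.abs(s).max()/lim,np.abs(r).max()/lim)
    print('shift',s.round(4),'turn',r.round(4),'scale',round(k,2),'-> first',(s/k).round(3),(r/k).round(3))
def st():
    o=bot.get_obs(); print('t %.2f pos %s rot %s F %s M %s w %.2f'%(o['time'],np.round(o['tool_pos'],1),np.round(o['tcp_rot'],4),np.round(o['contact_force'],1),np.round(o['moment'],2),o['grip_width'])); return o
E
python3 -c "
from h import *
plan([580,-60,330],0.2)"
```

```text
shift [-1.158  -2.5198 -0.5173] turn [-1.200e-03  1.100e-03 -1.715e+00] scale 2.52 -> first [-0.46  -1.    -0.205] [-0.     0.    -0.681]
```

```bash
python3 -m inch '[[[-0.1,-0.25,-0.06,0,0,-0.15,1],[-0.2,-0.5,-0.12,0,0,-0.35,1],[-0.35,-0.75,-0.18,0,0,-0.55,1],[-0.46,-1,-0.25,0,0,-0.7,1],[-0.46,-1,-0.25,0,0,-0.85,1],[-0.46,-1,-0.25,0,0,-1,1],[-0.46,-1,-0.25,0,0,-1,1],[-0.46,-1,-0.25,0,0,-1,1],[-0.46,-1,-0.25,0,0,-1,1],[-0.46,-1,-0.25,0,0,-1,1]]]'
python3 -c "
from h import *
plan([580,-60,330],0.2)"
```

```text
time: 1.4
tool_pos: [360.3, -312.6, 276.7]
tcp_rot: [3.142, 0.0, -0.363]
contact_force: [-0.6, 0.2, -0.3]
grip_width: 0.7
shift [ 0.5791 -1.5704 -0.2667] turn [ 0.      0.     -0.7163] scale 1.57 -> first [ 0.369 -1.    -0.17 ] [ 0.     0.    -0.456]
```

```bash
python3 -m inch '[[[0.1,-0.25,-0.06,0,0,-0.15,1],[0.2,-0.5,-0.12,0,0,-0.3,1],[0.35,-0.75,-0.18,0,0,-0.45,1],[0.5,-1,-0.25,0,0,-0.6,1],[0.58,-1,-0.27,0,0,-0.716,1],[0.58,-1,-0.27,0,0,-0.716,1],[0.58,-1,-0.27,0,0,-0.716,1],[0.58,-1,-0.27,0,0,-0.716,1],[0.58,-1,-0.27,0,0,-0.716,1],[0.58,-1,-0.27,0,0,-0.716,1]]]'
python3 -c "
from h import *
plan([580,-60,330],0.2)"
```

```text
time: 2.65
tool_pos: [539.4, -166.6, 330.9]
tcp_rot: [3.141, -0.0, 0.2]
contact_force: [0.5, -0.3, 0.4]
grip_width: 0.9
shift [ 0.305  -0.4822  0.0043] turn [ 0.0002 -0.0002 -0.0001] scale 1 -> first [ 0.305 -0.482  0.004] [ 0. -0. -0.]
```

```bash
python3 -m inch '[[[0.1,-0.15,0,0,0,0,1],[0.2,-0.3,0,0,0,0,1],[0.305,-0.48,0,0,0,0,1],[0.305,-0.48,0,0,0,0,1],[0.305,-0.48,0,0,0,0,1],[0.305,-0.48,0,0,0,0,1],[0.305,-0.48,0,0,0,0,1],[0.305,-0.48,0,0,0,0,1],[0.305,-0.48,0,0,0,0,1],[0.305,-0.48,0,0,0,0,1]]]'
cat > cap.py <<'E'
import sys,pickle,cv2
from h import *
n=sys.argv[1]; o=bot.get_obs(); im=bot.capture('wrist')[:,:,::-1].copy(); cv2.imwrite(f'pics/{n}.png',im)
pickle.dump(o,open(f'pics/{n}.pkl','wb')); st()
E
python3 cap.py w1
```

```text
time: 3.9
tool_pos: [580.3, -60.2, 330.7]
tcp_rot: [3.141, -0.0, 0.201]
contact_force: [0.7, 0.3, -0.2]
grip_width: 0.4
t 3.95 pos [580.3 -60.2 330.7] rot [3.1415 0.     0.2007] F [0.  0.3 0.1] M [ 0.06 -0.08  0.01] w 0.76
```

View pics/w1.png

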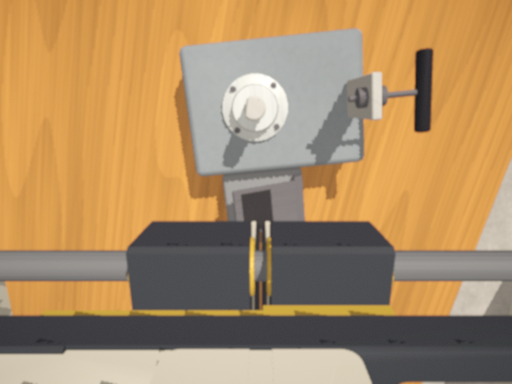

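```bash
python3 - <<'E'
import cv2
a=cv2.imread('pics/w1.png')
cv2.imwrite('pics/w1z.png',cv2.resize(a[70:150,210:310],None,fx=7.5,fy=7.5,interpolation=cv2.INTER_CUBIC))
cv2.imwrite('pics/w1y.png',cv2.resize(a[30:225,180:440],None,fx=3,fy=3,interpolation=cv2.INTER_CUBIC))
E
```

```text
(no output)
```

View pics/w1z.png

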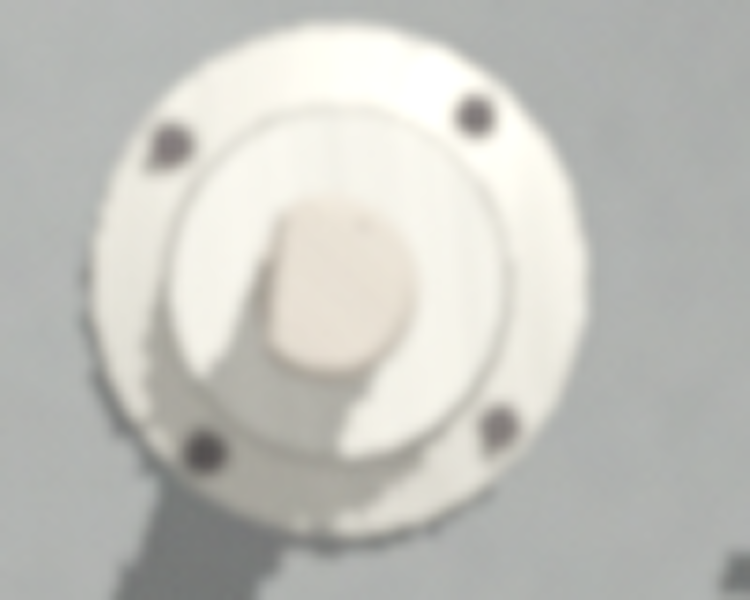

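View pics/w1y.png

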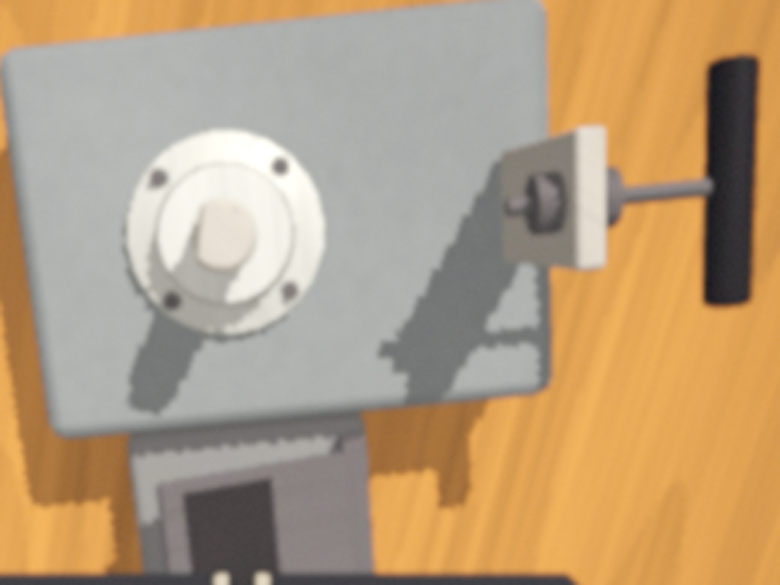

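```bash
python3 - <<'E'
from h import *
import pickle
np.set_printoptions(precision=1,suppress=True)
o=pickle.load(open('pics/w1.pkl','rb'))
f=lambda q,z:onz('wrist',180+q[0]/3-.33,30+q[1]/3-.33,z,o)
ax=onz('wrist',253.2,108.3,155,o); print('axis',ax)
an=lambda a,b:np.degrees(np.arctan2(*(b-a)[[1,0]]))
for a,b,z in [((70,434),(535,388),70),((25,47),(525,1),70),((512,205),(710,186),144),((480,206),(710,186),144)]:
    A,B=f(a,z),f(b,z); print(A,B,an(A,B),an(ax,A),an(ax,B))
# vertical edges
for a,b in [((5,70),(50,420)),((546,20),(546,380))]:
    A,B=f(a,70),f(b,70); print(A,B,an(A,B)+90,an(B,A)-90)
print('patch corners',*[f(q,84) for q in [(186,493),(270,481)]])
g=lambda x,y:onz('wrist',210+x/7.5-.4,70+y/7.5-.4,155,o)
print('flat line',an(g(265,335),g(283,215)))
E
```

```text
axis [560.5   4.  155. ]
[511.1 -91.   70. ] [702.4 -31.8  70. ] 17.19663838952235 -117.44108601811972 -14.168260292060978
[469.7  58.5  70. ] [657.5 113.5  70. ] 16.304668143932844 149.0423043910814 48.429875028720595
[654.2  33.2 144. ] [717.4  52.3 144. ] 16.768698831286564 17.305910072529418 17.0899006979905
[643.7  30.8 144. ] [717.4  52.3 144. ] 16.26813294441914 17.81073008493146 17.0899006979905
[463.2  48.6  70. ] [501.7 -86.6  70. ] 15.926832715203915 15.926832715203915
[667.4 108.5  70. ] [706.1 -27.6  70. ] 15.870491609874364 15.870491609874378
patch corners [ 565.2 -103.1   84. ] [599.  -90.9  84. ]
flat line 92.05340733411728
```

```bash
python3 -c "
from h import *
plan([588,-120,100],0.2915)"
```

```text
shift [-0.0217  0.3004  1.1536] turn [ 1.000e-04  0.000e+00 -1.156e-01] scale 1.15 -> first [-0.019  0.26   1.   ] [ 0.   0.  -0.1]
```

```bash
python3 -m inch '[[[-0.01,0.15,0.1,0,0,-0.05,1],[-0.022,0.3,0.3,0,0,-0.116,1],[-0.022,0.3,0.5,0,0,-0.116,1],[-0.022,0.3,0.7,0,0,-0.116,1],[-0.022,0.3,0.85,0,0,-0.116,1],[-0.022,0.3,1,0,0,-0.116,1],[-0.022,0.3,1,0,0,-0.116,1],[-0.022,0.3,1,0,0,-0.116,1],[-0.022,0.3,1,0,0,-0.116,1],[-0.022,0.3,1,0,0,-0.116,1]]]'
python3 -c "
from h import *
plan([588,-120,60],0.2915);import cv2
for n in ['scene','side']: cv2.imwrite(f'pics/{n}1.png',cv2.resize(bot.capture(n)[130:260,170:330,::-1],None,fx=4.5,fy=4.5,interpolation=cv2.INTER_CUBIC))"
```

```text
time: 5.2
tool_pos: [588.4, -120.0, 131.8]
tcp_rot: [3.14, -0.002, 0.292]
contact_force: [0.4, 0.8, 0.6]
grip_width: 0.4
shift [-0.0025 -0.0011  0.3592] turn [ 0.0016 -0.002   0.0005] scale 1 -> first [-0.002 -0.001  0.359] [ 0.002 -0.002  0.001]
```

View pics/side1.png

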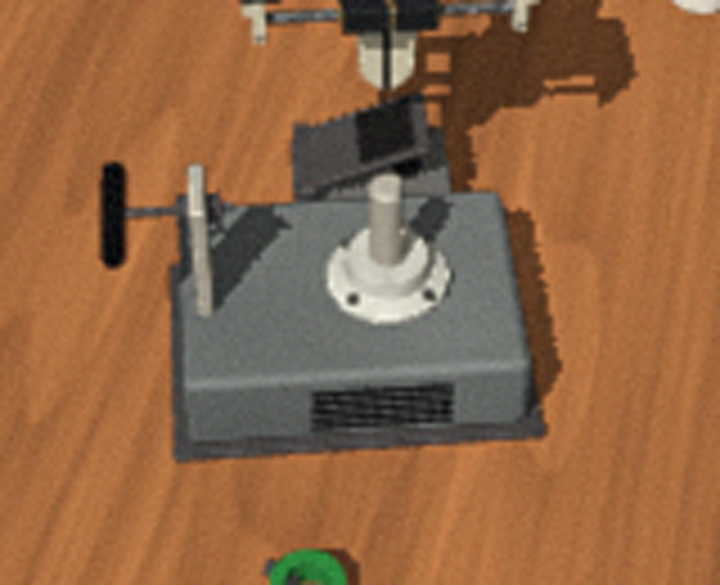

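View pics/scene1.png

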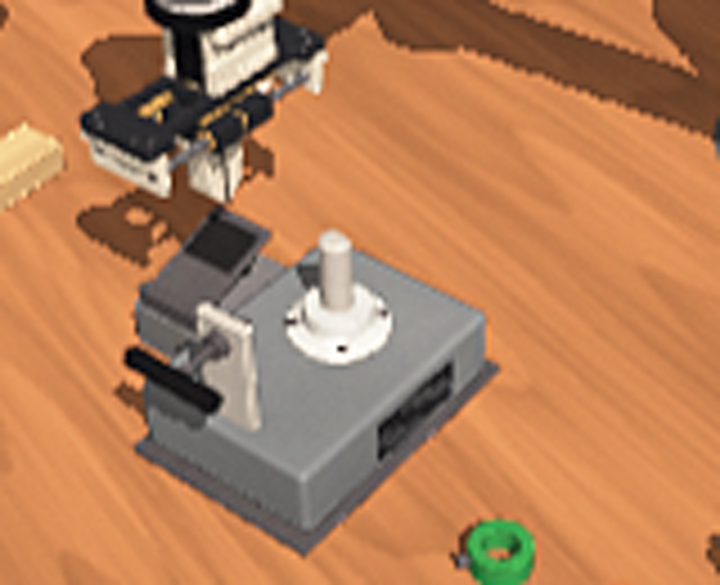

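The fingers are directly over the rubber patch in both views (side crop (387,90) above the patch at (387,135)). I'll press down slowly.

```bash
python3 -m inch '[[[0,0,0.08,0,0,0,1],[0,0,0.16,0,0,0,1],[0,0,0.22,0,0,0,1],[0,0,0.26,0,0,0,1],[0,0,0.29,0,0,0,1],[0,0,0.31,0,0,0,1],[0,0,0.325,0,0,0,1],[0,0,0.335,0,0,0,1],[0,0,0.345,0,0,0,1],[0,0,0.345,0,0,0,1]]]'
```

```text
time: 6.55
tool_pos: [587.9, -120.0, 62.2]
tcp_rot: [3.141, -0.0, 0.292]
contact_force: [-3.6, -0.9, 5.3]
grip_width: 0.5
```

```bash
python3 -m inch '[[[0,0,0.005,0,0,0,1],[0,0,0.01,0,0,0,1],[0,0,0.015,0,0,0,1],[0,0,0.02,0,0,0,1],[0,0,0.02,0,0,0,1],[0,0,0.02,0,0,0,1],[0,0,0.02,0,0,0,1],[0,0,0.02,0,0,0,1],[0,0,0.02,0,0,0,1],[0,0,0.02,0,0,0,1]]]'
python3 -c "
from h import *
st();import cv2
for n in ['side']: cv2.imwrite(f'pics/{n}2.png',cv2.resize(bot.capture(n)[130:260,170:330,::-1],None,fx=4.5,fy=4.5,interpolation=cv2.INTER_CUBIC))"
```

```text
time: 7.8
tool_pos: [587.9, -120.1, 61.0]
tcp_rot: [3.14, -0.001, 0.292]
contact_force: [-10.7, 0.5, 24.9]
grip_width: 0.9
t 7.80 pos [ 587.9 -120.1   61. ] rot [ 3.1401e+00 -1.1000e-03  2.9210e-01] F [-10.7   0.5  24.9] M [0.21 1.75 0.05] w 0.85
```

View pics/side2.png

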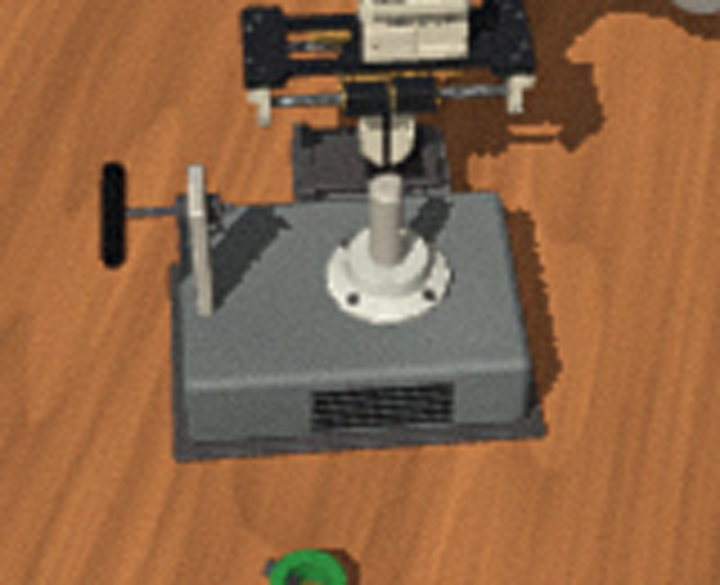

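The force jumped to 25 N at z = 61 mm, so the paddle is on its stop. It lies flat in the side view. Next I'll lift off and take a closer look at the spindle.

```bash
python3 -m inch '[[[0,0,-0.15,0,0,0,1],[0,0,-0.35,0,0,0,1],[0,0,-0.55,0,0,0,1],[0,0,-0.75,0,0,0.1,0.5],[0,-0.1,-0.85,0,0,0.2,0],[0,-0.2,-0.85,0,0,0.3,0],[0,-0.3,-0.85,0,0,0.32,0],[-0.03,-0.36,-0.85,0,0,0.32,0],[-0.03,-0.36,-0.85,0,0,0.32,0],[-0.03,-0.36,-0.85,0,0,0.32,0]]]'
python3 cap.py w2; python3 - <<'E'
import cv2
a=cv2.imread('pics/w2.png')
cv2.imwrite('pics/w2z.png',cv2.resize(a[50:190,160:340],None,fx=4.2,fy=4.2,interpolation=cv2.INTER_CUBIC))
E
```

```text
time: 9.1
tool_pos: [561.7, -53.2, 227.7]
tcp_rot: [3.141, -0.0, 0.04]
contact_force: [-0.4, -0.4, 0.1]
grip_width: 46.0
t 9.15 pos [561.8 -53.3 227.7] rot [ 3.1413e+00 -3.0000e-04  4.0100e-02] F [0.3 0.9 0.5] M [-0.   -0.1  -0.01] w 45.98
```

View pics/w2.png

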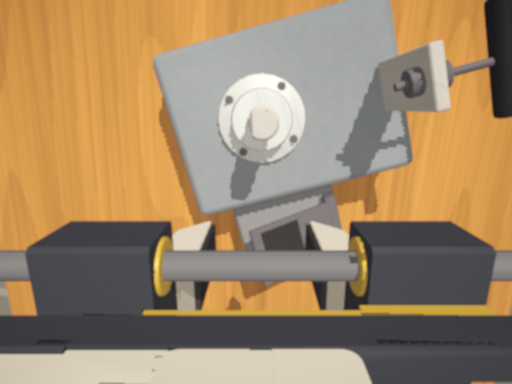

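View pics/w2z.png

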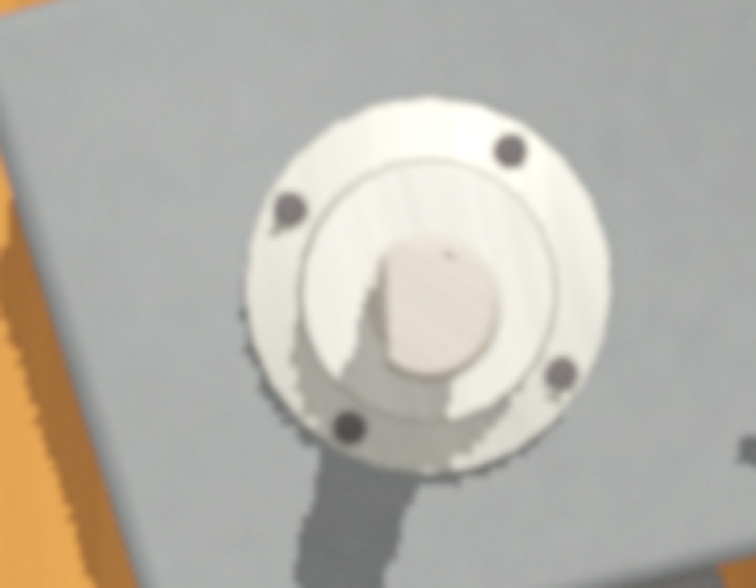

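```bash
python3 - <<'E'
import cv2,pickle
from h import *
from scipy.optimize import least_squares
np.set_printoptions(precision=2,suppress=True)
for nm,ctr in [('w1',(253,108)),('w2',(263,122))]:
    a=cv2.imread(f'pics/{nm}.png'); o=pickle.load(open(f'pics/{nm}.pkl','rb'))
    y0,x0=ctr[1]-22,ctr[0]-22
    c=cv2.resize(a[y0:y0+44,x0:x0+44],None,fx=8,fy=8,interpolation=cv2.INTER_CUBIC)
    lab=cv2.cvtColor(c,cv2.COLOR_BGR2LAB).astype(int); A=lab[...,1]
    m=((A>=131)&(lab[...,0]>150)).astype(np.uint8)*255
    m=cv2.morphologyEx(m,cv2.MORPH_OPEN,np.ones((9,9)));m=cv2.morphologyEx(m,cv2.MORPH_CLOSE,np.ones((9,9)))
    cs,_=cv2.findContours(m,cv2.RETR_EXTERNAL,cv2.CHAIN_APPROX_NONE); k=max(cs,key=cv2.contourArea)[:,0]
    cv2.drawContours(c,[k.reshape(-1,1,2)],-1,(0,0,255),1); cv2.imwrite(f'pics/{nm}m.png',cv2.resize(c,None,fx=1.6,fy=1.6))
    px=(k+0.5)/8-0.5+[x0,y0]
    P=np.array([onz('wrist',u,v,155,o)[:2] for u,v in px])
    # circle fit using the right-hand side points, iteratively dropping inliers off
    sel=np.ones(len(P),bool)
    for _ in range(10):
        r=least_squares(lambda q:np.hypot(*(P[sel]-q[:2]).T)-q[2],[*P.mean(0),12],loss='soft_l1',f_scale=.3).x
        e=np.hypot(*(P-r[:2]).T)-r[2]; sel=(e>-0.7)
    L=P[e<-1.3]; vx,vy,cx,cy=cv2.fitLine(L.astype(np.float32),cv2.DIST_HUBER,0,.01,.01).ravel()
    n=np.array([cx,cy])-r[:2]; d=abs(n@[-vy,vx]); nn=np.array([-vy,vx])*np.sign(n@[-vy,vx])
    print(nm,'centre',r,'flat dist',d,'normal deg',np.degrees(np.arctan2(nn[1],nn[0])),len(L))
o=pickle.load(open('pics/w2.pkl','rb'))
p=[onz('wrist',u,v,144,o) for u,v in [(397,87),(412,84),(448,72.5),(492,63)]]
print(p)
E
```

```text
Traceback (most recent call last):
ValueError: max() iterable argument is empty
```

```bash
python3 - <<'E'
import cv2
a=cv2.imread('pics/w2.png'); l=cv2.cvtColor(a,cv2.COLOR_BGR2LAB)
for x in range(240,296,3): print(x,l[124,x],end=' ')
print()
for y in range(95,155,3): print(y,l[y,266],end=' ')
E
```

```text
240 [240 127 133] 243 [242 127 133] 246 [196 128 132] 249 [162 129 134] 252 [204 128 135] 255 [226 129 135] 258 [226 128 135] 261 [225 129 135] 264 [224 129 135] 267 [225 129 135] 270 [224 129 135] 273 [225 128 135] 276 [220 129 135] 279 [228 128 134] 282 [242 127 133] 285 [239 127 133] 288 [237 127 133] 291 [219 127 133] 294 [236 127 133] 
95 [243 127 133] 98 [242 127 133] 101 [242 127 132] 104 [241 127 133] 107 [234 128 135] 110 [211 128 135] 113 [227 128 135] 116 [225 129 135] 119 [225 128 135] 122 [224 129 135] 125 [224 129 134] 128 [225 129 135] 131 [225 128 135] 134 [224 129 135] 137 [208 128 135] 140 [174 128 134] 143 [185 127 132] 146 [200 127 133] 149 [188 127 133] 152 [174 128 132]
```

```bash
cat > fit.py <<'E'
import cv2,pickle,sys
from h import *
from scipy.optimize import least_squares
np.set_printoptions(precision=2,suppress=True)
def run(nm,ctr,lo=200,hi=234):
    a=cv2.imread(f'pics/{nm}.png'); o=pickle.load(open(f'pics/{nm}.pkl','rb'))
    y0,x0=ctr[1]-22,ctr[0]-22
    c=cv2.resize(a[y0:y0+44,x0:x0+44],None,fx=8,fy=8,interpolation=cv2.INTER_CUBIC)
    L=cv2.cvtColor(c,cv2.COLOR_BGR2LAB)[...,0]
    m=cv2.inRange(L,lo,hi)
    m=cv2.morphologyEx(m,cv2.MORPH_CLOSE,np.ones((15,15)));m=cv2.morphologyEx(m,cv2.MORPH_OPEN,cv2.getStructuringElement(2,(45,45)))
    cs,_=cv2.findContours(m,cv2.RETR_EXTERNAL,cv2.CHAIN_APPROX_NONE); k=max(cs,key=lambda q:cv2.pointPolygonTest(q,(176,176),True))[:,0]
    cv2.drawContours(c,[k.reshape(-1,1,2)],-1,(0,0,255),1); cv2.imwrite(f'pics/{nm}m.png',cv2.resize(c,None,fx=1.6,fy=1.6))
    px=(k+0.5)/8-0.5+[x0,y0]
    P=np.array([onz('wrist',u,v,155,o)[:2] for u,v in px])
    sel=np.ones(len(P),bool)
    for _ in range(10):
        r=least_squares(lambda q:np.hypot(*(P[sel]-q[:2]).T)-q[2],[*P.mean(0),12],loss='soft_l1',f_scale=.3).x
        e=np.hypot(*(P-r[:2]).T)-r[2]; sel=(e>-0.7)
    L=P[e<-1.3]
    if len(L)<5: print(nm,r,'no flat'); return
    vx,vy,cx,cy=cv2.fitLine(L.astype(np.float32),cv2.DIST_HUBER,0,.01,.01).ravel()
    n=np.array([cx,cy])-r[:2]; d=abs(n@[-vy,vx]); nn=np.array([-vy,vx])*np.sign(n@[-vy,vx])
    print(nm,'centre',r,'flat dist',d,'normal deg',np.degrees(np.arctan2(nn[1],nn[0])),len(L))
E
python3 - <<'E'
from fit import *
run('w1',(253,108));run('w2',(263,122))
o=pickle.load(open('pics/w2.pkl','rb'))
p=[onz('wrist',u,v,144,o) for u,v in [(397,87),(412,84),(448,72.5),(492,63)]]
print(p)
E
```

```text
w1 centre [561.57   5.34  11.28] flat dist 3.9377322788334954 normal deg 129.07731742979718 188
w2 centre [560.57   3.58  12.17] flat dist 5.3709087842523795 normal deg -152.84767161486712 309
[array([654.39,  32.45, 144.  ]), array([664.58,  34.86, 144.  ]), array([688.35,  43.41, 144.  ]), array([717.52,  50.76, 144.  ])]
```

View pics/w2m.png

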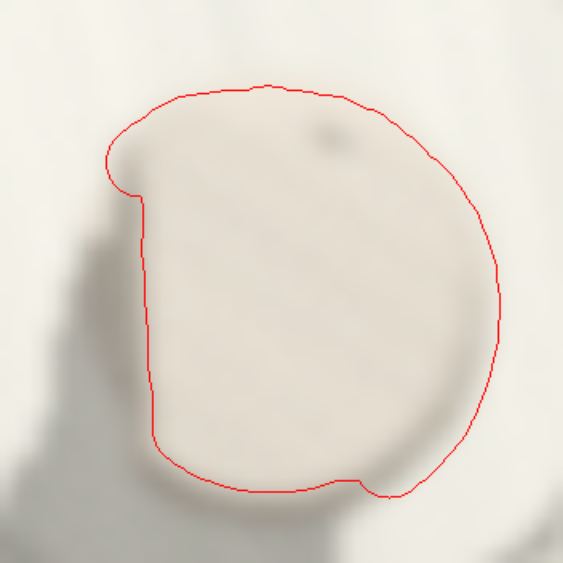

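```bash
python3 - <<'E'
from fit import *
o=pickle.load(open('pics/w2.pkl','rb'))
g=lambda x,y:onz('wrist',(x/1.6+.5)/8-.5+241,(y/1.6+.5)/8-.5+100,155,o)
A,B=g(143,200),g(152,420); d=A-B; print(A,B,'normal',np.degrees(np.arctan2(d[1],d[0]))+90)
# circle: outer points right/bottom/top
for q in [(268,87),(430,152),(499,300),(465,435),(395,497),(290,515),(200,500)]: print(g(*q)[:2], np.hypot(*(g(*q)[:2]-[560.6,3.9])))
E
```

```text
[553.55   9.45 155.  ] [554.42  -2.11 155.  ] normal 184.31543624560652
[559.98  15.55] 11.66632993712909
[568.73  12.55] 11.867836714742134
[572.82   4.99] 12.26652377231175
[571.37  -2.24] 12.395426897930047
[567.75  -5.71] 11.974444509543046
[562.09  -6.9 ] 10.906214335725299
[557.17  -6.29] 10.751795708380202
```

```bash
python3 -c "
from h import *
plan([562.7,4.1,123],0.07)"
```

```text
shift [ 0.0161 -0.2867  0.5232] turn [ 0.0004 -0.0004 -0.0381] scale 1 -> first [ 0.016 -0.287  0.523] [ 0.    -0.    -0.038]
```

```bash
python3 -m inch '[[[0.01,-0.1,0,0,0,-0.038,0],[0.016,-0.2,0,0,0,-0.038,0],[0.016,-0.287,0,0,0,-0.038,0],[0.016,-0.287,0.05,0,0,-0.038,0],[0.016,-0.287,0.2,0,0,-0.038,0],[0.016,-0.287,0.35,0,0,-0.038,0],[0.016,-0.287,0.45,0,0,-0.038,0],[0.016,-0.287,0.523,0,0,-0.038,0],[0.016,-0.287,0.523,0,0,-0.038,0],[0.016,-0.287,0.523,0,0,-0.038,0]]]'
python3 cap.py w3; python3 - <<'E'
import cv2
a=cv2.imread('pics/w3.png')
cv2.imwrite('pics/w3z.png',cv2.resize(a[120:384,110:410],None,fx=2.2,fy=2.2))
E
```

```text
time: 10.4
tool_pos: [562.8, 4.7, 123.8]
tcp_rot: [3.141, -0.001, 0.07]
contact_force: [0.5, 0.7, 0.5]
grip_width: 45.7
t 10.45 pos [562.9   4.7 124. ] rot [ 3.1411e+00 -1.7000e-03  7.0300e-02] F [-0.5  0.1  0.4] M [ 0.06 -0.11  0.02] w 46.19
```

View pics/w3z.png

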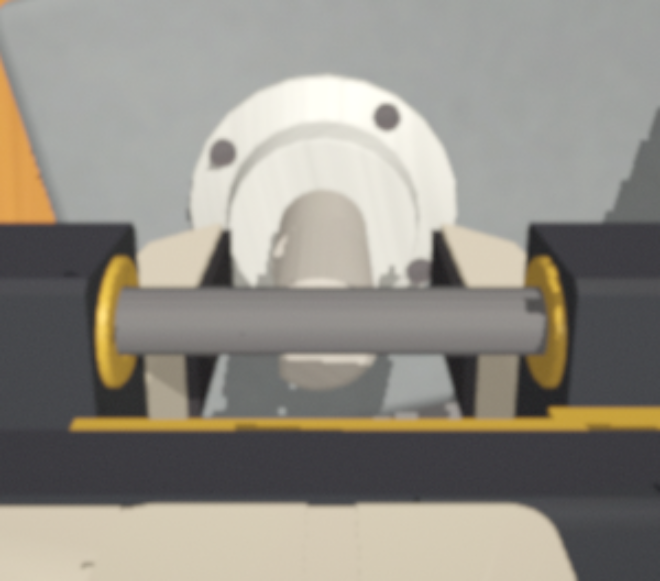

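Spindle sits between the fingers (crop ~(325,290)). Pinch.

```bash
python3 -m inch '[[[0,0,0,0,0,0,1],[0,0,0,0,0,0,1],[0,0,0,0,0,0,1],[0,0,0,0,0,0,1],[0,0,0,0,0,0,1],[0,0,0,0,0,0,1],[0,0,0,0,0,0,1],[0,0,0,0,0,0,1],[0,0,0,0,0,0,1],[0,0,0,0,0,0,1]]]'
python3 -c "
from h import *
st()"
```

```text
time: 11.7
tool_pos: [562.3, 4.8, 123.3]
tcp_rot: [3.141, -0.0, 0.07]
contact_force: [-2.5, 0.4, 5.3]
grip_width: 19.4
t 11.70 pos [562.3   4.8 123.3] rot [ 3.1414e+00 -1.0000e-04  7.0500e-02] F [-2.5  0.4  5.3] M [-0.02  0.3   0.  ] w 19.40
```

```bash
python3 -m inch '[[[0,0.0009,0,0,0,0.116,1],[-0.0002,0.0018,0,0,0,0.2325,1],[-0.0004,0.0027,0,0,0,0.349,1],[-0.0007,0.0036,0,0,0,0.465,1],[-0.001,0.0044,0,0,0,0.581,1],[-0.0015,0.0052,0,0,0,0.6975,1],[-0.002,0.006,0,0,0,0.814,1],[-0.0025,0.0067,0,0,0,0.93,1],[-0.0025,0.0067,0,0,0,0.93,1],[-0.0025,0.0067,0,0,0,0.93,1]]]'
python3 -c "
from h import *
st()"
```

```text
time: 12.95
tool_pos: [563.3, 3.1, 123.3]
tcp_rot: [-3.14, -0.003, -0.658]
contact_force: [5.4, -2.2, 1.9]
grip_width: 19.2
t 12.95 pos [563.3   3.1 123.3] rot [-3.1402e+00 -2.7000e-03 -6.5820e-01] F [ 5.4 -2.2  1.9] M [-0.18 -0.69  0.  ] w 19.18
```

```bash
python3 -m inch '[[[0,0.0009,0,0,0,0.116,1],[-0.0002,0.0018,0,0,0,0.2325,1],[-0.0004,0.0027,0,0,0,0.349,1],[-0.0007,0.0036,0,0,0,0.465,1],[-0.001,0.0044,0,0,0,0.581,1],[-0.0015,0.0052,0,0,0,0.6975,1],[-0.002,0.006,0,0,0,0.814,1],[-0.0025,0.0067,0,0,0,0.93,1],[-0.0025,0.0067,0,0,0,0.93,1],[-0.0025,0.0067,0,0,0,0.93,1]]]'
python3 -c "
from h import *
st()"
```

```text
time: 14.2
tool_pos: [562.8, 1.3, 123.3]
tcp_rot: [-3.137, -0.003, -1.389]
contact_force: [8.4, -6.3, -2.0]
grip_width: 19.0
t 14.20 pos [562.8   1.3 123.3] rot [-3.1375e+00 -3.0000e-03 -1.3888e+00] F [ 8.4 -6.3 -2. ] M [-0.74 -1.1  -0.04] w 19.03
```

```bash
python3 -m inch '[[[0,0.0009,0,0,0,0.116,1],[-0.0002,0.0018,0,0,0,0.2325,1],[-0.0004,0.0027,0,0,0,0.349,1],[-0.0007,0.0036,0,0,0,0.465,1],[-0.001,0.0044,0,0,0,0.581,1],[-0.0015,0.0052,0,0,0,0.6975,1],[-0.002,0.006,0,0,0,0.814,1],[-0.0025,0.0067,0,0,0,0.93,1],[-0.0025,0.0067,0,0,0,0.93,1],[-0.0025,0.0067,0,0,0,0.93,1]]]'
python3 -c "
from h import *
st()"
```

```text
time: 15.45
tool_pos: [561.2, 0.2, 123.3]
tcp_rot: [-3.136, -0.001, -2.119]
contact_force: [6.2, -11.5, -2.0]
grip_width: 19.8
t 15.45 pos [5.612e+02 2.000e-01 1.233e+02] rot [-3.1358e+00 -1.5000e-03 -2.1194e+00] F [  6.2 -11.5  -2. ] M [-1.54 -0.97 -0.08] w 19.81
```

```bash
python3 -m inch '[[[0,0,0,0,0,0.116,1],[0.0005,0,0,0,0,0.2325,1],[0.0005,0,0,0,0,0.349,1],[0.0005,0,0,0,0,0.465,1],[0.0005,0,0,0,0,0.581,1],[0.0005,0.0003,0,0,0,0.6975,1],[0.0005,0.0005,0,0,0,0.814,1],[0.0005,0.0005,0,0,0,0.93,1],[0.0005,0.0005,0,0,0,0.93,1],[0.0005,0.0005,0,0,0,0.93,1]]]'
python3 -c "
from h import *
o=st(); print(Rn.from_euler('xyz',o['tcp_rot']).inv().apply(o['contact_force']),np.degrees(o['tcp_rot'][2]))"
```

```text
time: 16.7
tool_pos: [559.3, 0.4, 123.3]
tcp_rot: [-3.138, -0.001, -2.85]
contact_force: [-0.3, -10.5, 3.2]
grip_width: 19.6
t 16.70 pos [5.593e+02 4.000e-01 1.233e+02] rot [-3.1377e+00 -8.0000e-04 -2.8495e+00] F [ -0.3 -10.5   3.2] M [-1.48 -0.02 -0.05] w 19.55
[  3.30803948 -10.00014622  -3.15824994] -163.26635939353872
```

```bash
python3 - <<'E'
from h import *
D=[(562.3,4.8,.0705),(563.3,3.1,-.6582),(562.8,1.3,-1.3888),(561.2,.2,-2.1194),(559.3,.4,-2.8495)]
A=[];b=[]
for x,y,p in D:
    c,s=np.cos(p),np.sin(p); A+=[[1,0,c,-s],[0,1,s,c]]; b+=[x,y]
r=np.linalg.lstsq(np.array(A),np.array(b),rcond=None)[0]; print(r, np.array(A)@r-b)
E
```

```text
[560.58018206   2.78320091   1.89380958   1.90185483] [ 0.03531752  0.01373435 -0.05828253  0.0293162  -0.00660669 -0.03510819
  0.01533169 -0.0245091   0.01424002  0.01656674]
```

```bash
python3 -m inch '[[[0,0,0,0,0,0,0.3],[0,0,0,0,0,0,0.3],[0,0,0,0,0,0,0.3],[0,0,0,0,0,0,0.3],[0.0017,0.0047,0,0,0,0,0.3],[0.0017,0.0047,0,0,0,0,0.3],[0.0017,0.0047,0,0,0,0,0.3],[0.0017,0.0047,0,0,0,0,0.3],[0.0017,0.0047,0,0,0,0,0.3],[0.0017,0.0047,0,0,0,0,0.3]]]'
python3 -c "
from h import *
o=st(); plan([558.67,2.2,123.3],np.radians(16.6-180))"
```

```text
time: 17.95
tool_pos: [558.6, 3.7, 123.1]
tcp_rot: [-3.141, 0.0, -2.851]
contact_force: [-0.1, -0.3, 0.1]
grip_width: 32.3
t 17.95 pos [558.6   3.7 123.1] rot [-3.1415  0.     -2.8513] F [-0.1 -0.3  0.1] M [0.08 0.01 0.02] w 32.25
shift [ 0.0018 -0.0074 -0.0009] turn [-0.0002  0.      0.0007] scale 1 -> first [ 0.002 -0.007 -0.001] [-0.     0.     0.001]
```

```bash
python3 -m inch '[[[0.002,-0.0074,0,0,0,0,0.3],[0.002,-0.0074,0,0,0,0,0.3],[0.002,-0.0074,0,0,0,0,1],[0.002,-0.0074,0,0,0,0,1],[0.002,-0.0074,0,0,0,0,1],[0.002,-0.0074,0,0,0,0,1],[0.002,-0.0074,0,0,0,0,1],[0.002,-0.0074,0,0,0,0,1],[0.002,-0.0074,0,0,0,0,1],[0.002,-0.0074,0,0,0,0,1]]]'
python3 -c "
from h import *
o=st()"
```

```text
time: 19.2
tool_pos: [558.7, 2.2, 123.1]
tcp_rot: [-3.141, 0.0, -2.851]
contact_force: [1.8, 0.6, -1.7]
grip_width: 19.7
t 19.20 pos [558.7   2.2 123.1] rot [-3.1415e+00  3.0000e-04 -2.8513e+00] F [ 1.8  0.6 -1.7] M [ 0.26 -0.29  0.04] w 19.71
```

```bash
python3 -m inch '[[[0,0,0,0,0,0,1],[0,0,0,0,0,0,1],[0,0,0,0,0,0,1],[0,0,0,0,0,0,1],[0,0,0,0,0,0,1],[0,0,0,0,0,0,1],[0,0,0,0,0,0,1],[0,0,0,0,0,0,1],[0,0,0,0,0,0,1],[0,0,0,0,0,0,1]]]'
python3 -m inch '[[[0,0,0,0,0,0,-0.2],[0,0,0,0,0,0,-0.2],[0,0,0,0,0,0,-0.2],[0,0,-0.2,0,0,0,-0.2],[0,0,-0.45,0,0,0,-0.2],[0,0,-0.7,0,0,0,-0.2],[0,0,-0.7,0,0,0,-0.2],[0,0,-0.7,0,0,0,-0.2],[0,0,-0.7,0,0,0,-0.2],[0,0,-0.7,0,0,0,-0.2]]]'
python3 -c "
from h import *
o=st();plan([560.6,2.8-0,230],0); plan([515,370,230],np.radians(30))"
```

```text
time: 20.45
tool_pos: [558.7, 2.2, 123.1]
tcp_rot: [-3.141, 0.0, -2.851]
contact_force: [3.9, 0.4, -2.2]
grip_width: 19.4
time: 21.7
tool_pos: [558.2, 2.3, 261.9]
tcp_rot: [3.141, -0.002, -2.851]
contact_force: [-0.1, -0.3, 0.3]
grip_width: 54.8
t 21.70 pos [558.2   2.3 261.9] rot [ 3.1407e+00 -2.2000e-03 -2.8513e+00] F [-0.1 -0.3  0.3] M [ 0.18 -0.    0.02] w 54.83
shift [-0.0127 -0.0011  0.1595] turn [ 4.2000e-03  1.0000e-03 -3.6304e+00] scale 3.63 -> first [-0.004 -0.     0.044] [ 0.001  0.    -1.   ]
shift [-0.3198  1.8234  0.1604] turn [-3.8000e-03 -2.1000e-03  3.7029e+00] scale 3.7 -> first [-0.086  0.492  0.043] [-0.001 -0.001  1.   ]
```

```bash
python3 -m inch '[[[0,0.1,0.05,0,0,0,-0.3],[0,0.2,0.1,0,0,0,-0.3],[0,0.3,0.17,0,0,0,-0.3],[0,0.3,0.17,0,0,0,-0.3],[0,0.3,0.17,0,0,0,-0.3],[0,0.3,0.17,0,0,0,-0.3],[0,0.3,0.17,0,0,0,-0.3],[0,0.3,0.17,0,0,0,-0.3],[0,0.3,0.17,0,0,0,-0.3],[0,0.3,0.17,0,0,0,-0.3]]]'
python3 cap.py w4;python3 - <<'E'
import cv2
a=cv2.imread('pics/w4.png')
cv2.imwrite('pics/w4z.png',cv2.resize(a[50:190,100:340],None,fx=3.3,fy=3.3,interpolation=cv2.INTER_CUBIC))
E
```

```text
time: 22.95
tool_pos: [541.4, 59.6, 229.1]
tcp_rot: [-3.142, -0.0, -2.851]
contact_force: [-0.5, -0.1, -0.9]
grip_width: 59.8
t 23.00 pos [541.5  59.6 229.1] rot [-3.1415 -0.     -2.8514] F [-0.8 -0.8 -0.5] M [0.14 0.04 0.01] w 59.58
```

View pics/w4z.png

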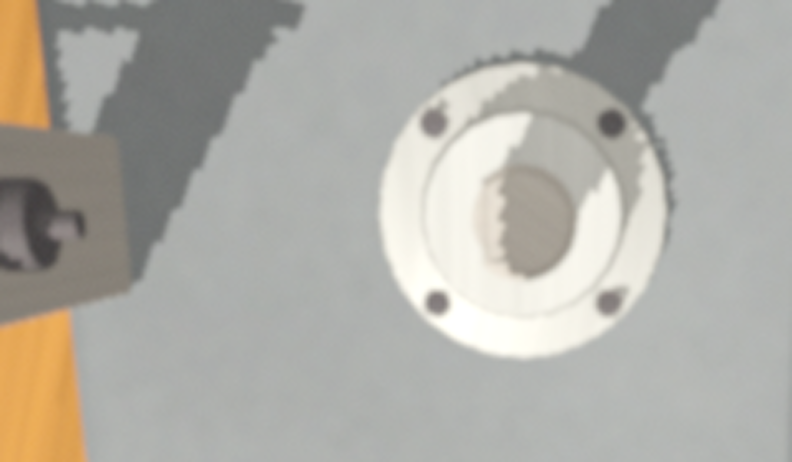

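```bash
python3 - <<'E'
from fit import *
o=pickle.load(open('pics/w4.pkl','rb'))
g=lambda x,y,z:onz('wrist',(x+.5)/3.3-.5+100,(y+.5)/3.3-.5+50,z,o)
c=g(525,222,155);k=g(75,223,144);b=g(35,226,144)
print(c,k,b,[np.degrees(np.arctan2(*(q-c)[[1,0]])) for q in(k,b)])
# flange holes give boss centre
h=[g(*q,82) for q in [(434,123),(611,124),(437,302),(609,301)]]; print(np.mean(h,0)); bc=g(523,212,94); print('boss',bc)
plan([515,250,230],np.radians(-61))
E
```

```text
[559.7    3.77 155.  ] [653.77  32.35 144.  ] [662.03  35.48 144.  ] [np.float64(16.900822452327905), np.float64(17.21734314776244)]
[560.54   4.09  82.  ]
boss [560.65   3.24  94.  ]
shift [-0.15  0.95 -0.  ] turn [-0.   -0.   -2.27] scale 2.27 -> first [-0.06  0.42 -0.  ] [-0. -0. -1.]
```

```bash
python3 -m inch '[[[0,0.15,0,0,0,-0.1,-0.3],[0,0.3,0,0,0,-0.25,-0.3],[0,0.5,0,0,0,-0.4,-0.3],[0,0.7,0,0,0,-0.55,-0.3],[0,0.9,0,0,0,-0.7,-0.3],[0,1,0,0,0,-0.85,-0.3],[0,1,0,0,0,-1,-0.3],[0,1,0,0,0,-1,-0.3],[0,1,0,0,0,-1,-0.3],[0,1,0,0,0,-1,-0.3]]]'
python3 -c "
from h import *
o=st();plan([474,276,200],np.radians(-61))"
```

```text
time: 24.25
tool_pos: [484.3, 251.0, 229.1]
tcp_rot: [-3.142, -0.0, -2.068]
contact_force: [-0.4, -0.6, -0.5]
grip_width: 59.6
t 24.25 pos [484.3 251.  229.1] rot [-3.1415e+00 -1.0000e-04 -2.0678e+00] F [-0.4 -0.6 -0.5] M [0.08 0.03 0.03] w 59.60
shift [-0.0851  0.105   0.1454] turn [-0.0000e+00 -1.0000e-04 -1.2773e+00] scale 1.28 -> first [-0.067  0.082  0.114] [-0. -0. -1.]
```

```bash
python3 -m inch '[[[-0.02,0.03,0.03,0,0,-0.1,-0.3],[-0.04,0.06,0.06,0,0,-0.25,-0.3],[-0.06,0.09,0.1,0,0,-0.4,-0.3],[-0.085,0.105,0.145,0,0,-0.55,-0.3],[-0.085,0.105,0.145,0,0,-0.7,-0.3],[-0.085,0.105,0.145,0,0,-0.85,-0.3],[-0.085,0.105,0.145,0,0,-1,-0.3],[-0.085,0.105,0.145,0,0,-1,-0.3],[-0.085,0.105,0.145,0,0,-1,-0.3],[-0.085,0.105,0.145,0,0,-1,-0.3]]]'
python3 cap.py w5
```

```text
time: 25.5
tool_pos: [473.9, 276.2, 200.1]
tcp_rot: [-3.142, -0.0, -1.282]
contact_force: [-0.2, 0.1, 1.1]
grip_width: 59.7
t 25.55 pos [473.8 276.2 200.1] rot [-3.1416e+00 -1.0000e-04 -1.2818e+00] F [-0.9  0.   0.4] M [0.04 0.02 0.04] w 59.45
```

View pics/w5.png

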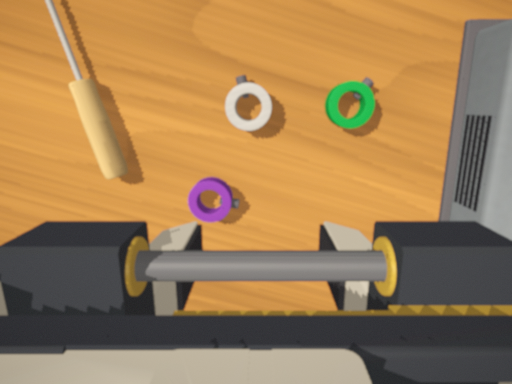

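The collar is at (248,107) with its screw at (241,79). Green is at (351,105) and purple at (211,200). I'll fit the collar more precisely.

```bash
python3 - <<'E'
from fit import *
a=cv2.imread('pics/w5.png'); o=pickle.load(open('pics/w5.pkl','rb'))
y0,x0=65,205; c=cv2.resize(a[y0:y0+90,x0:x0+90],None,fx=6,fy=6,interpolation=cv2.INTER_CUBIC)
hsv=cv2.cvtColor(c,cv2.COLOR_BGR2HSV); m=cv2.inRange(hsv,(0,0,140),(180,60,255))
m=cv2.morphologyEx(m,cv2.MORPH_OPEN,np.ones((9,9)))
cs,h=cv2.findContours(m,cv2.RETR_CCOMP,cv2.CHAIN_APPROX_NONE)
for i,k in enumerate(cs):
    if cv2.contourArea(k)<3000: continue
    px=(k[:,0]+.5)/6-.5+[x0,y0]
    P=np.array([onz('wrist',u,v,22,o)[:2] for u,v in px]); r=least_squares(lambda q:np.hypot(*(P-q[:2]).T)-q[2],[*P.mean(0),20],loss='soft_l1',f_scale=.3).x
    print('outer' if h[0][i][3]<0 else 'hole',r)
    cv2.drawContours(c,[k],-1,(0,0,255),1)
d=cv2.inRange(cv2.cvtColor(c,cv2.COLOR_BGR2GRAY),0,95); 
cv2.imwrite('pics/w5m.png',c)
s=onz('wrist',241,78,11,o); print(s)
E
```

```text
outer [534.86 308.25  23.03]
hole [534.87 307.98  12.78]
[559.3  323.04  11.  ]
```

View pics/w5m.png

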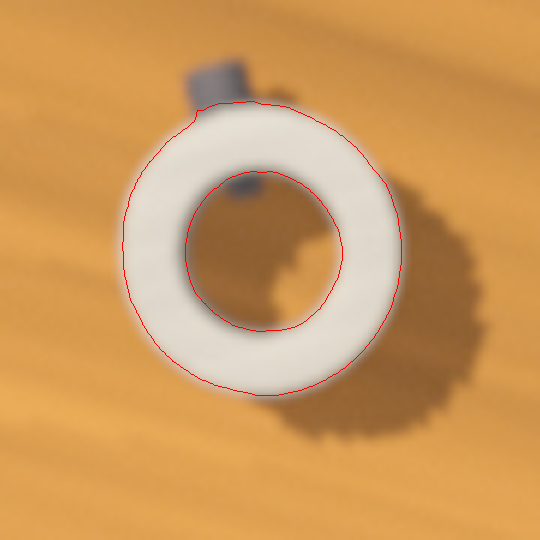

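```bash
python3 - <<'E'
from fit import *
o=pickle.load(open('pics/w5.pkl','rb'))
g=lambda x,y,z:onz('wrist',(x+.5)/6-.5+205,(y+.5)/6-.5+65,z,o)[:2]
c=np.array([534.86,308.2]); H=g(216,66,11); T=g(246,195,11); H2=g(219,88,11)
for q in(H,H2,T): print(q,np.hypot(*(q-c)),np.degrees(np.arctan2(*(q-c)[::-1])))
print(np.degrees(np.arctan2(*(H-T)[::-1])))
E
```

```text
[561.38 324.06] 30.903755819787737 30.87696864663227
[558.18 322.64] 27.4334983912868 31.76917559997909
[542.97 313.64] 9.763541763275606 33.85700511156464
29.502391012336677
```

```bash
python3 -c "
from h import *
o=st();plan([534.8,307.9,40],np.radians(-98.8))"
```

```text
t 25.55 pos [473.8 276.2 200.1] rot [-3.1416e+00 -1.0000e-04 -1.2818e+00] F [-0.9  0.   0.4] M [0.04 0.02 0.04] w 59.45
shift [-0.065  -0.3373  0.8004] turn [-1.000e-04 -1.000e-04  5.636e-01] scale 1 -> first [-0.065 -0.337  0.8  ] [-0.    -0.     0.564]
```

```bash
python3 -m inch '[[[-0.03,-0.17,0.1,0,0,0.15,-0.3],[-0.065,-0.337,0.2,0,0,0.3,-0.3],[-0.065,-0.337,0.35,0,0,0.45,-0.3],[-0.065,-0.337,0.5,0,0,0.564,-0.3],[-0.065,-0.337,0.65,0,0,0.564,-0.3],[-0.065,-0.337,0.8,0,0,0.564,-0.3],[-0.065,-0.337,0.8,0,0,0.564,-0.3],[-0.065,-0.337,0.8,0,0,0.564,-0.3],[-0.065,-0.337,0.8,0,0,0.564,-0.3],[-0.065,-0.337,0.8,0,0,0.564,-0.3]]]'
python3 -c "
from h import *
plan([534.8,307.9,4],np.radians(-98.8))"
python3 cap.py w6
```

```text
time: 26.8
tool_pos: [535.2, 308.2, 41.2]
tcp_rot: [-3.14, 0.001, -1.724]
contact_force: [-0.4, -1.0, -0.5]
grip_width: 59.5
shift [0.0022 0.0021 0.1862] turn [-0.0022  0.0012  0.0011] scale 1 -> first [0.002 0.002 0.186] [-0.002  0.001  0.001]
t 26.85 pos [535.1 308.2  41. ] rot [-3.1402e+00  7.0000e-04 -1.7235e+00] F [-0.   0.6 -0. ] M [-0.04  0.03 -0.01] w 59.89
```

View pics/w6.png

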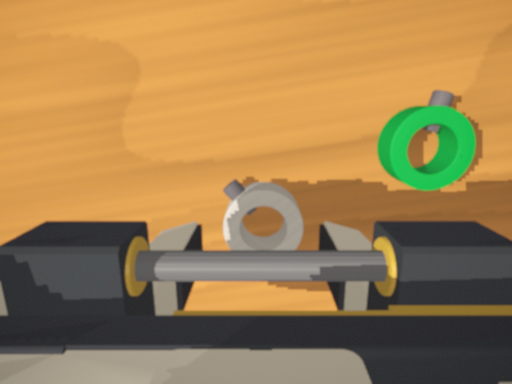

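The collar is centred between the fingers, and its screw at (234,190) is clear of them. I'll go down and make a centring pinch.

```bash
python3 -m inch '[[[0,0,0.05,0,0,0,-0.3],[0,0,0.1,0,0,0,-0.3],[0,0,0.15,0,0,0,-0.3],[0,0,0.18,0,0,0,-0.3],[0,0,0.18,0,0,0,-0.3],[0,0,0.18,0,0,0,-0.3],[0,0,0.18,0,0,0,-0.3],[0,0,0.18,0,0,0,-0.3],[0,0,0.18,0,0,0,-0.3],[0,0,0.18,0,0,0,-0.3]]]'
python3 -m inch '[[[0,0,0,0,0,0,0],[0,0,0,0,0,0,0.1],[0,0,0,0,0,0,0.2],[0,0,0,0,0,0,0.3],[0,0,0,0,0,0,0.3],[0,0,0,0,0,0,0.3],[0,0,0,0,0,0,0.3],[0,0,0,0,0,0,0.3],[0,0,0,0,0,0,0.3],[0,0,0,0,0,0,0.3]]]'
python3 -c "
from h import *
st()"
```

```text
time: 28.1
tool_pos: [534.7, 308.0, 4.1]
tcp_rot: [-3.141, -0.0, -1.723]
contact_force: [0.5, -0.2, 0.6]
grip_width: 59.9
time: 29.35
tool_pos: [534.6, 307.9, 4.1]
tcp_rot: [3.142, -0.0, -1.724]
contact_force: [-1.2, -1.2, 0.7]
grip_width: 45.5
t 29.35 pos [534.6 307.9   4.1] rot [ 3.1415e+00 -2.0000e-04 -1.7235e+00] F [-1.2 -1.2  0.7] M [-0.29  0.08 -0.02] w 45.52
```

```bash
python3 -m inch '[[[0,0,0,0,0,0,-0.3],[0,0,0,0,0,0,-0.3],[0,0,0,0,0,0,-0.3],[0,0,0,0,0,-0.2,-0.3],[0,0,0,0,0,-0.4,-0.3],[0,0,0,0,0,-0.6,-0.3],[0,0,0,0,0,-0.8,-0.3],[0,0,0,0,0,-0.889,-0.3],[0,0,0,0,0,-0.889,-0.3],[0,0,0,0,0,-0.889,-0.3]]]'
python3 -m inch '[[[0,0,0,0,0,0,0],[0,0,0,0,0,0,0.1],[0,0,0,0,0,0,0.2],[0,0,0,0,0,0,0.3],[0,0,0,0,0,0,0.3],[0,0,0,0,0,0,0.3],[0,0,0,0,0,0,0.3],[0,0,0,0,0,0,0.3],[0,0,0,0,0,0,0.3],[0,0,0,0,0,0,0.3]]]'
python3 -c "
from h import *
st()"
```

```text
time: 30.6
tool_pos: [534.7, 308.1, 4.1]
tcp_rot: [-3.141, -0.0, -1.027]
contact_force: [1.2, 0.2, 0.9]
grip_width: 59.8
time: 31.85
tool_pos: [534.7, 308.0, 4.1]
tcp_rot: [3.142, -0.0, -1.025]
contact_force: [0.8, -0.6, 0.5]
grip_width: 45.1
t 31.85 pos [534.7 308.    4.1] rot [ 3.1415e+00 -1.0000e-04 -1.0253e+00] F [ 0.8 -0.6  0.5] M [-0.11 -0.05 -0.04] w 45.06
```

```bash
python3 -m inch '[[[0,0,-0.05,0,0,0,0.3],[0,0,-0.15,0,0,0,0.3],[0,0,-0.3,0,0,0,0.3],[0,0,-0.45,0,0,0,0.3],[0,0,-0.6,0,0,0,0.3],[0,0,-0.75,0,0,0,0.3],[0,0,-0.9,0,0,0,0.3],[0,0,-0.95,0,0,0,0.3],[0,0,-0.95,0,0,0,0.3],[0,0,-0.95,0,0,0,0.3]]]'
python3 cap.py w7; python3 -c "
from h import *
plan([560.58,2.78,190],np.radians(-73.3))"
```

```text
time: 33.1
tool_pos: [533.9, 307.7, 192.5]
tcp_rot: [3.139, 0.0, -1.025]
contact_force: [-0.1, -0.4, -3.1]
grip_width: 45.1
t 33.15 pos [534.  307.7 192.5] rot [ 3.1387e+00  4.0000e-04 -1.0253e+00] F [-0.5  0.4 -1. ] M [-0.02  0.01  0.  ] w 44.80
shift [1.3724 0.6773 0.0138] turn [ 0.0037 -0.      0.3234] scale 1.37 -> first [1.    0.494 0.01 ] [ 0.003 -0.     0.236]
```

View pics/w7.png

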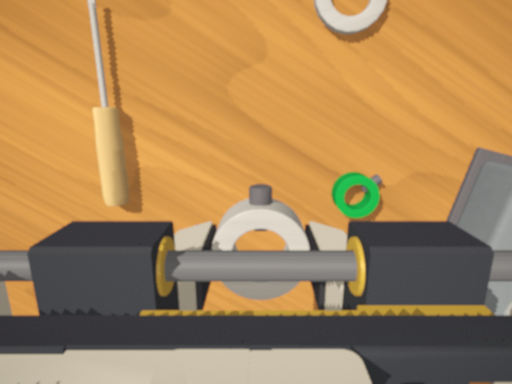

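```bash
python3 - <<'E'
import cv2; from h import *
a=cv2.imread('pics/w7.png')
cv2.imwrite('pics/w7z.png',cv2.resize(a[175:305,195:325],None,fx=4.6,fy=4.6,interpolation=cv2.INTER_CUBIC))
p=bot.camera_params('wrist');T=p['T_tool_cam']
def tl(u,v,z):
    d=T[:3,:3]@np.array([(u-p['cx'])/p['fx'],(v-p['cy'])/p['fy'],1]);c=T[:3,3]; return c+d*(z-c[2])/d[2]
for q in [((249.5,195),-9),((271.5,195),-9),((260.5,187),-7)]: print(q,tl(*q[0],q[1]))
E
```

```text
((249.5, 195), -9) [ -6.34174604 -27.77945143  -9.        ]
((271.5, 195), -9) [  3.9914507  -27.77321845  -9.        ]
((260.5, 187), -7) [ -1.17209773 -31.1565969   -7.        ]
```

View pics/w7z.png

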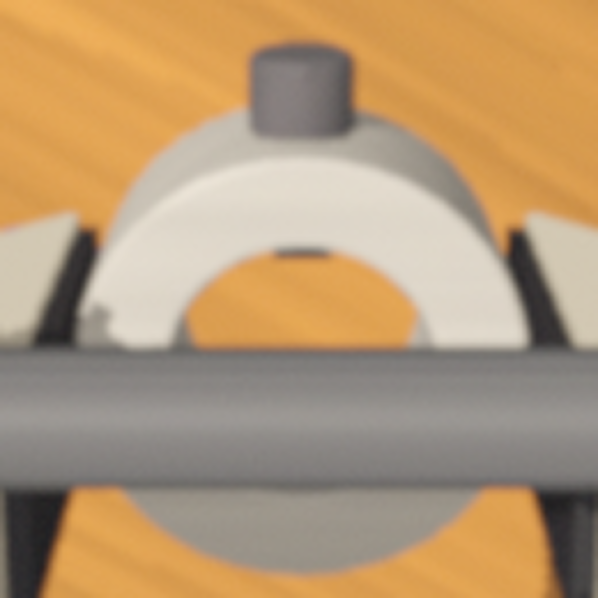

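```bash
python3 -m inch '[[[0.1,0.05,0,0,0,0.05,0.3],[0.2,0.1,0,0,0,0.1,0.3],[0.35,0.17,0,0,0,0.15,0.3],[0.5,0.25,0,0,0,0.2,0.3],[0.65,0.32,0,0,0,0.25,0.3],[0.8,0.39,0,0,0,0.3,0.3],[0.9,0.44,0,0,0,0.323,0.3],[1,0.494,0,0,0,0.323,0.3],[1,0.494,0,0,0,0.323,0.3],[1,0.494,0,0,0,0.323,0.3]]]'
python3 -c "
from h import *
st();plan([560.58,2.78,190],np.radians(-73.3))"
```

```text
time: 34.4
tool_pos: [553.8, 85.4, 194.1]
tcp_rot: [-3.142, 0.0, -1.281]
contact_force: [-0.3, 0.7, -2.4]
grip_width: 44.7
t 34.40 pos [553.8  85.4 194.1] rot [-3.1416e+00  2.0000e-04 -1.2805e+00] F [-0.3  0.7 -2.4] M [ 0.01  0.01 -0.04] w 44.72
shift [0.4053 0.0856 0.0205] turn [-0.      0.0003 -0.0016] scale 1 -> first [0.405 0.086 0.02 ] [-0.     0.    -0.002]
```

```bash
python3 -m inch '[[[0.05,0.01,0,0,0,0,0.3],[0.12,0.025,0,0,0,0,0.3],[0.2,0.04,0,0,0,0,0.3],[0.28,0.06,0,0,0,0,0.3],[0.35,0.075,0,0,0,0,0.3],[0.405,0.0856,0,0,0,-0.0016,0.3],[0.405,0.0856,0,0,0,-0.0016,0.3],[0.405,0.0856,0,0,0,-0.0016,0.3],[0.405,0.0856,0,0,0,-0.0016,0.3],[0.405,0.0856,0,0,0,-0.0016,0.3]]]'
python3 cap.py w8; python3 -c "
from h import *
plan([560.58,2.78,163],np.radians(-73.3))
import cv2
for n in ['side']: cv2.imwrite(f'pics/{n}3.png',cv2.resize(bot.capture(n)[110:240,170:330,::-1],None,fx=4.5,fy=4.5,interpolation=cv2.INTER_CUBIC))
a=cv2.imread('pics/w8.png'); cv2.imwrite('pics/w8z.png',cv2.resize(a[120:305,180:340],None,fx=3.2,fy=3.2,interpolation=cv2.INTER_CUBIC))"
```

```text
time: 35.65
tool_pos: [560.8, 3.7, 194.1]
tcp_rot: [-3.142, -0.0, -1.277]
contact_force: [1.1, 0.6, -1.9]
grip_width: 44.5
t 35.70 pos [560.9   3.7 194.1] rot [-3.1415e+00 -1.0000e-04 -1.2771e+00] F [-0.9 -0.5 -2.9] M [-0.01 -0.01  0.01] w 45.19
shift [0.0037 0.0027 0.1557] turn [-0.0001 -0.0001  0.0028] scale 1 -> first [0.004 0.003 0.156] [-0.    -0.     0.003]
```

View pics/side3.png

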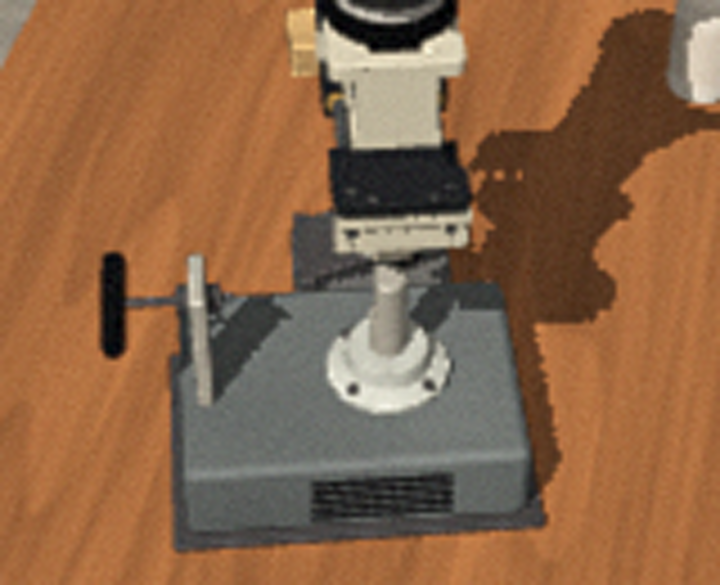

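View pics/w8z.png

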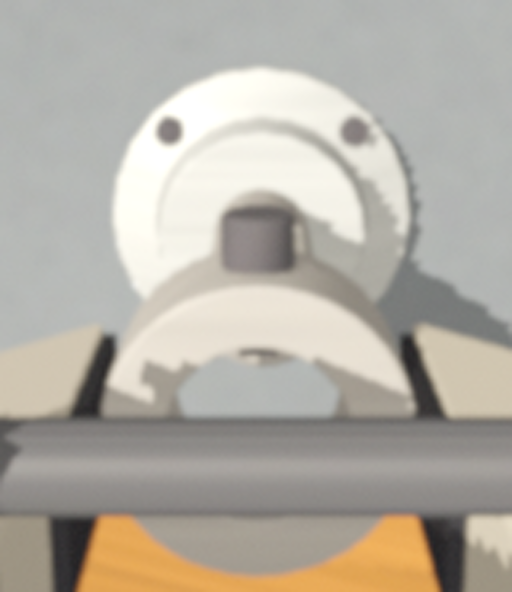

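```bash
python3 -m inch '[[[0.0037,0.0027,0.03,0,0,0.003,0.3],[0.0037,0.0027,0.06,0,0,0.003,0.3],[0.0037,0.0027,0.1,0,0,0.003,0.3],[0.0037,0.0027,0.13,0,0,0.003,0.3],[0.0037,0.0027,0.15,0,0,0.003,0.3],[0.0037,0.0027,0.15,0,0,0.003,0.3],[0.0037,0.0027,0.15,0,0,0.003,0.3],[0.0037,0.0027,0.15,0,0,0.003,0.3],[0.0037,0.0027,0.15,0,0,0.003,0.3],[0.0037,0.0027,0.15,0,0,0.003,0.3]]]'
python3 -c "
from h import *
st();plan([560.58,2.78,137.1],np.radians(-73.3))"
```

```text
time: 37.0
tool_pos: [560.6, 2.4, 164.2]
tcp_rot: [-3.141, -0.0, -1.28]
contact_force: [0.4, 0.5, -2.8]
grip_width: 45.0
t 37.00 pos [560.6   2.4 164.2] rot [-3.1414e+00 -2.0000e-04 -1.2800e+00] F [ 0.4  0.5 -2.8] M [0.03 0.04 0.02] w 45.01
shift [-0.0019 -0.0003  0.1356] turn [-0.0003 -0.0002 -0.0009] scale 1 -> first [-0.002 -0.     0.136] [-0.    -0.    -0.001]
```

```bash
python3 -m inch '[[[-0.0019,0,0.01,0,0,0,0.3],[-0.0019,0,0.02,0,0,0,0.3],[-0.0019,0,0.025,0,0,0,0.3],[-0.0019,0,0.03,0,0,0,0.3],[-0.0019,0,0.035,0,0,0,0.3],[-0.0019,0,0.04,0,0,0,0.3],[-0.0019,0,0.045,0,0,0,0.3],[-0.0019,0,0.05,0,0,0,0.3],[-0.0019,0,0.05,0,0,0,0.3],[-0.0019,0,0.05,0,0,0,0.3]]]'
python3 -c "
from h import *
st();plan([560.58,2.78,137.1],np.radians(-73.3))"
```

```text
time: 38.25
tool_pos: [560.5, 2.8, 154.2]
tcp_rot: [-3.142, -0.0, -1.28]
contact_force: [0.2, 0.1, -2.9]
grip_width: 44.9
t 38.25 pos [560.5   2.8 154.2] rot [-3.1415e+00 -2.0000e-04 -1.2800e+00] F [ 0.2  0.1 -2.9] M [-0.01  0.02  0.01] w 44.87
shift [ 0.     -0.0003  0.0853] turn [-0.0001 -0.0002 -0.0009] scale 1 -> first [ 0.    -0.     0.085] [-0.    -0.    -0.001]
```

```bash
python3 -m inch '[[[0,0,0.01,0,0,0,0.3],[0,0,0.02,0,0,0,0.3],[0,0,0.03,0,0,0,0.3],[0,0,0.04,0,0,0,0.3],[0,0,0.045,0,0,0,0.3],[0,0,0.05,0,0,0,0.3],[0,0,0.05,0,0,0,0.3],[0,0,0.05,0,0,0,0.3],[0,0,0.05,0,0,0,0.3],[0,0,0.05,0,0,0,0.3]]]'
python3 -c "
from h import *
st();plan([560.58,2.78,137.1],np.radians(-73.3))"
```

```text
time: 39.5
tool_pos: [560.5, 2.7, 144.2]
tcp_rot: [-3.141, -0.0, -1.28]
contact_force: [0.2, 0.6, -2.4]
grip_width: 45.0
t 39.50 pos [560.5   2.7 144.2] rot [-3.1415e+00 -2.0000e-04 -1.2801e+00] F [ 0.2  0.6 -2.4] M [0.   0.01 0.02] w 44.96
shift [-0.0001 -0.0004  0.0353] turn [-0.0001 -0.0002 -0.001 ] scale 1 -> first [-0.    -0.     0.035] [-0.    -0.    -0.001]
```

```bash
python3 -m inch '[[[0,0,0.01,0,0,0,0.3],[0,0,0.02,0,0,0,0.3],[0,0,0.027,0,0,0,0.3],[0,0,0.032,0,0,0,0.3],[0,0,0.0353,0,0,0,0.3],[0,0,0.0353,0,0,0,0.3],[0,0,0.0353,0,0,0,0.3],[0,0,0.0353,0,0,0,0.3],[0,0,0.0353,0,0,0,0.3],[0,0,0.0353,0,0,0,0.3]]]'
python3 cap.py w9; python3 -c "
from h import *
import cv2
for n in ['side','scene']: cv2.imwrite(f'pics/{n}4.png',cv2.resize(bot.capture(n)[130:240,190:310,::-1],None,fx=5.4,fy=5.4,interpolation=cv2.INTER_CUBIC))
a=cv2.imread('pics/w9.png'); cv2.imwrite('pics/w9z.png',cv2.resize(a[150:320,170:350],None,fx=3.5,fy=3.5,interpolation=cv2.INTER_CUBIC))"
```

```text
time: 40.75
tool_pos: [560.5, 2.8, 137.1]
tcp_rot: [-3.142, -0.0, -1.28]
contact_force: [0.5, -0.3, -2.5]
grip_width: 44.8
t 40.80 pos [560.5   2.8 137. ] rot [ 3.1416e+00 -1.0000e-04 -1.2801e+00] F [-0.5 -0.3 -2. ] M [ 0.03  0.02 -0.03] w 44.93
```

View pics/w9z.png

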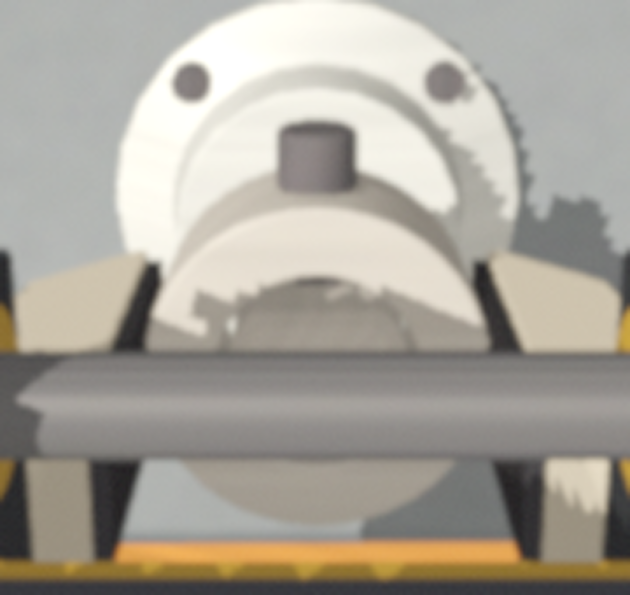

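View pics/side4.png

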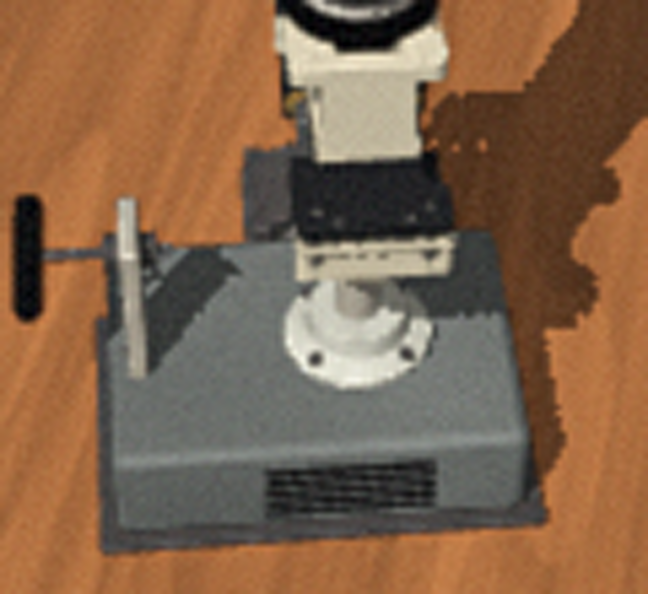

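View pics/scene4.png

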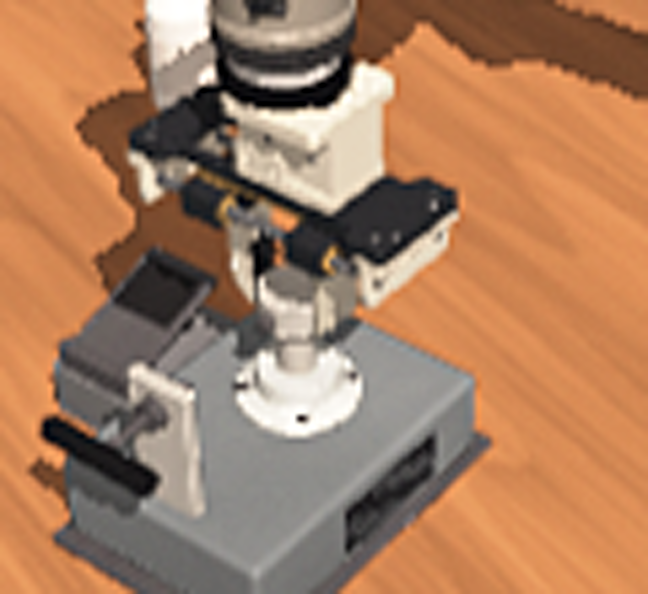

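```bash
python3 - <<'E'
from h import *; import pickle
o=pickle.load(open('pics/w9.pkl','rb')); n=np.array([np.cos(np.radians(16.7)),np.sin(np.radians(16.7)),0])
for X in [8,6,13.5,9.5]:
    for z in (155,153): print(X,z,(proj('wrist',np.array([560.58,2.78,z])+X*n,o)-[170,150])*3.5)
print('collar rim 23',(proj('wrist',np.array([560.58,2.78,155])+23*n,o)-[170,150])*3.5)
print('screw end',(proj('wrist',np.array([560.58,2.78,144])+31*n,o)-[170,150])*3.5)
E
```

```text
8 155 [327.46519478 317.90421777]
8 153 [327.31214926 311.96054951]
6 155 [327.44590103 332.07683229]
6 153 [327.29359842 325.97399488]
13.5 155 [327.51891892 278.44006654]
13.5 153 [327.36379656 272.94578417]
9.5 155 [327.47974934 307.21287627]
9.5 153 [327.32614236 301.39005523]
collar rim 23 [327.61408359 208.53493822]
screw end [326.85496618 127.41438903]
```

```bash
python3 -m inch '[[[0,0,0,0,0,0,0.3],[0,0,0,0,0,0,0.3],[0,0,0,0,0,0,0.3],[0,0,0,0,0,0,0.3],[0,0,0,0,0,0,0.3],[0,0,0,0,0,0,0.3],[0,0,0,0,0,0,0.3],[0,0,0,0,0,0,0.3],[0,0,0,0,0,0,0.3],[0,0,0,0,0,0,0.3]]]'
```

```text
time: 42.15
tool_pos: [560.5, 2.8, 137.0]
tcp_rot: [3.142, -0.0, -1.28]
contact_force: [-1.0, -0.2, -2.1]
grip_width: 44.6
```

```bash
python3 -c "
from h import *
st();print(bot.close_job())"
```

```text
t 42.15 pos [560.5   2.8 137. ] rot [ 3.1416e+00 -1.0000e-04 -1.2800e+00] F [-1.  -0.2 -2.1] M [ 0.   -0.01 -0.  ] w 44.62
the job is handed in; nothing more can be done
None
```

I finished all three parts in the order asked and handed the job in at 42 s; no verdict was reported.

- **Paddle:** I pressed it down to its stop. At a tip height of 61 mm the force jumped to 25 N, and in the side view it lay flat.
- **Spindle:** I pinched the flat (about 19.5 mm measured) and turned it about 167°, to face the guide at a machine yaw of about 16.7°. I then pinched it again on centre and held it for about 2 s at 19.4–19.7 mm. In the wrist picture the flat faced the key.
- **Collar:** I gripped the grey collar across its screw and slid it over the spindle with no contact forces. I am still holding it there level, with the screw pointing at the guide.
- **Flush:** By tool height, its top is at about 155 mm, level with the spindle end. In the wrist view its rim was within half a pixel of where it should be, and it had not slipped in the grip.

**Checks that disagreed:**
- The camera put the spindle axis about 1.2 mm off in y from the position fitted while turning it. I used the fitted position.
- The camera estimates of the guide direction ranged from 15.9° to 17.8°.
- Side forces reached about 13 N during the turn because the first pinch was off centre.
- The last wrist picture showed the screw and collar about 3 px to one side of where I computed them. I took this as camera calibration error.

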